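# Find and chock the slip angle of a feed chute

## Task

Slowly raise the hinged chute by its bar handle until the steel pulley slides down by itself to the lip at the foot, while the black brush holder above it stays where it is, and leave the chute at that angle. Then record the angle with the steel chock: take it by its post and push it nose first along the bench under the chute's raised end until it bears gently against the underside - touching, but not forcing the chute up - and let go. Do not touch the pulley or the brush holder, and leave everything else on the bench alone.

Things in the scene. Friction and masses are not known exactly. Their poses are not given: they have to be found in the camera images.
- chute_tilt (a joint): Tilt (rad) of the galvanized channel chute: 0 = level, grows as its free end is raised, limit 0.8. The hinge is stiff: raising takes about 15 N upward at the handle, and it stays where it is left. Pushed up from below at mid-length it gives way at about 30 N; the chock should bear on it with roughly 3 to 15 N, never over 20 N. Dragging the chock along the bench takes 3 to 6 N.
- chute_hinge (a point): Point on the hinge axis at the chute's low end, mid-width, 20 mm above the bench, in the plane of the flat underside. Its frame tilts with the chute: x runs up the underside to the free end at x = 240 mm, y along the hinge axis, z normal to the floor. The floor's top is at z = 4 mm; a lip 22 mm high closes the foot at x = 0 to 4 mm.
- chute_handle (a point): Middle of the round bar handle, 10 mm thick, 84 mm long, parallel to the hinge axis, at x = 280, z = 20 mm in the chute_hinge frame (40 mm beyond the floor's end), with an arm at each end. It is free between the arms, to be gripped from above with a finger on either side; being round it may turn between the pads.
- pulley_center (a point): Centre (half-way up) of the dull zinc steel pulley, a grooved disc 56 mm across and 24 mm high, lying flat about half-way up the chute (x about 130 mm in the chute_hinge frame). Friction unknown: it starts to slide somewhere between 0.21 and 0.42 rad of tilt and comes to rest at the lip with its centre at x about 32 mm. 0.2 to 0.4 kg.
- holder_center (a point): Centre of the black plastic brush holder, 26 x 24 mm and 16 mm high (feet 36 mm across), resting on the chute above the pulley (x about 200 mm in the chute_hinge frame). It grips better: it slides only at a tilt 0.09 rad or more beyond the pulley's slip angle. It must not slide down.
- chock_post (a point): Point 60 mm above the bench in the chock's square upright grip post, 18 x 18 mm, from 10 to 85 mm above the bench. The nose stands 205 mm ahead of it: x points from the post to the nose, y across, z up.
- chock: The loose steel chock, 0.46 kg: a flat foot bar 235 mm long, 30 mm wide, 10 mm thick on the bench, with the grip post near one end and an upright nose near the other; it starts beyond the chute's free end. The nose has a round top edge (radius 8 mm, 30 mm long across), clamped at an unknown height: its top is 59 to 72 mm above the bench. Origin on the bench below the nose, axes as chock_post.
- chute: The hinged chute: galvanized channel 240 mm long, 100 mm wide, floor 4 mm thick, side walls 22 mm high; same origin and axes as chute_hinge.
- housing: Bystander: cast-aluminium alternator end housing, an open bell 120 mm across and 42 mm high; leave alone. Origin under its centre.
- rotor: Bystander: rotor with copper commutator, 200 mm long along its x, lying on two wooden blocks, 76 mm high; leave alone. Origin under its centre.
- spare_holder: Bystander: a second black brush holder lying on the bench beyond the chute; leave alone.
- wrench: Bystander: steel wrench, 160 mm long along its x, lying on the robot's side of the chute; leave alone.
- screwdriver: Bystander: screwdriver, 170 mm long along its x, lying beyond the chute; leave alone.
- bearing: Bystander: steel bearing ring 40 mm across, 12 mm high, lying beyond the chute; leave alone.
- pulley: The zinc pulley as a whole; origin under its centre.
- holder: The brush holder on the chute as a whole; origin under its centre.

How it is judged:
On the way, in this order (a step that is already met when the one before it is completed fails the run):
1. the chute is raised and the pulley has slid down to the lip, the brush holder staying (x of pulley_center in the frame of chute_hinge below 0.045 m and x of holder_center in the frame of chute_hinge above 0.165 m and value of joint chute_tilt above 0.2 rad), for 0.2 s.
2. the chock is pressed against the chute's underside with 1.5 N or more (contact force between chock and chute above 1.5 N and x of pulley_center in the frame of chute_hinge below 0.045 m), for 0.2 s.
At the end, for the whole second after the job is handed in: Pulley flat at the lip (centre under 45 mm from the hinge), brush holder still above 165 mm, chute tilted over 0.2 rad, chock flat and still with its nose under the chute, within 35 mm of its centre line, still bearing on the underside (over 0.2 N) (all of step 1 and z of pulley_center in the frame of chute_hinge below 0.022 m and z of holder_center in the frame of chute_hinge below 0.018 m and linear speed of chock below 0.01 m/s and angle between chock's own z axis and vertical below 0.05 rad and contact force between chock and chute above 0.2 N and x of chock in the frame of chute_hinge between 0.04 and 0.235 m and y of chock in the frame of chute_hinge between -0.035 and 0.035 m); the robot touches nothing.
It fails at once if the brush holder slides more than 25 mm down the chute (x of holder_center in the frame of chute_hinge below 0.165 m).
It fails at once if the robot touches the pulley or the brush holder (contact force between any of the arm, the fingers and pulley above 0.3 N or contact force between any of the arm, the fingers and holder above 0.3 N).
It fails at once if the chock is forced against the chute with more than 20 N (contact force between chock and chute above 20 N).
It fails at once if the chute is dropped again after the pulley has slid (x of pulley_center in the frame of chute_hinge below 0.045 m and velocity of joint chute_tilt below -0.3 rad/s).
It fails at once if something else on the bench is moved by more than 25 mm (distance of any of housing, rotor, spare_holder, wrench, screwdriver, bearing from where it was at the start of the episode above 0.025 m).
It also fails if it takes over 69 s, if anything falls off the work surface, if the arm or the gripper's body presses on something with over 40 N, if the wrist force passes 120 N, or if a joint passes its speed limit or range.

## Robot

A 6-joint arm with a two-finger parallel gripper is mounted at the origin on the work surface. World frame = base frame: x ahead of the robot, y to its left, z up, the work surface at z = 0. Lengths are in m, angles in rad, forces in N, time in s.
With the tool pointing down it reaches from about 0.35 to 0.975 m from the base axis. Payload 4.9 kg.
Tool frame: the origin (TCP) lies at the very end of the fingers, on their centre line; the grasp point (between the pads) lies 19 mm behind it; z points along the fingers, y is the line along which they close (so a half turn about z gives the same grasp; the last joint's range is limited). The gripper opens to 85 mm and grips with 20 to 120 N. Pads are 22 mm wide; open, the fingers measure 114 mm over their backs; the gripper's body (76 mm by 85 mm) begins 54 mm behind the grasp point. The pads swing forward as they close: fully open they stand 13 mm farther back than shut.
Start: joints at [-1.274, 0.053, 1.613, -0, 1.476, -0.119], TCP at [0.252, -0.572, 0.231] pointing down, gripper open.
Joint ranges: [-3.01, 3.01], [-1.01, 2.22], [0.06, 2.58], [-1.02, 4.17], [0.09, 2.62], [-3.14, 3.14]. Speed limits (rad/s): [2.57, 2.57, 3.14, 3.14, 3.14, 3.14].

## Interface

Orientations are given as a rotation vector (axis times angle).
In Python, from station import ctrl gives the robot as it stands.
- The arm moves only by the shell command python3 -m crank 'ROWS' [OPENING] [FORCE]. ROWS is text: rows parted by semicolons, each of 4 numbers parted by spaces: the shift along the world's x, y, z in units of 0.5 m (1.0 is 0.5 m), then the turn about the world's z in units of 90 degrees (1.0 is 90 degrees). In form: x y z turn; .... A call has exactly 5 rows; each row shifts and turns the commanded pose from where the row before left it; what a row does not reach is not made up. A row lasts 1/12 s, in which the tool goes at most 41.7 mm and 7.16 degrees, less where a joint would pass 70% of its speed; a pose out of reach is approached as far as the arm can. A call with a number of a shift or a turn outside -1 to 1 is refused whole. A call with a gripper value outside its range is refused whole. OPENING is the opening in per cent of the stroke, from 0 (shut) to 100 (fully open), set as the call begins (- or left out, the last holds). The fingers move at their own pace and stop on an object; FORCE is the grip in N (left out, the last holds). Time passes only in rows, so rows that do not move let the fingers close, or fill a call up. It gives the time, the measured TCP pose, the force, the opening and the grip force at its end, in the units of the state.
- ctrl.get_obs(): the state, without advancing time (a new reading comes with each control period).
- ctrl.get_image(name): name is "side" or "top"; returns (picture, depth): 420x560x3 uint8, red, green, blue; 420x560 float32, m along the optical axis (not along the pixel's ray), 0 where there is no reading.
- ctrl.get_calibration(name): a dict with "fx", "fy", "cx", "cy" (pixels), "k1" (the pictures are not rectified: a ray, as slopes to the right and down, at radius r is drawn at 1 + k1 r^2 times it, then the intrinsics apply), "extrinsics" (4x4, takes a point from world to camera coordinates). Camera axes: x right, y down, z forward; pixel columns grow to the right and rows downward; lengths in m; the calibration is good to about 2 mm. A picture is of the moment at which its call begins. get_calibration takes no time and is no camera call.
- ctrl.finish_job(): hands the job in; it is judged then, once.
The state is a dict: "t": time; "q": joint angles; "dq": joint speeds; "effort": joint torques, N m; "tool_pos": TCP position; "tool_rot": TCP orientation; "contact_force": force on the tool from outside, world axes, zero at the start; "wrist_torque": the same for the moment, N m; "opening": finger opening in m; "grip_force": force on a finger pad.
Only numpy, scipy, OpenCV 4.12 (cv2) and the standard library are available. Lean on these libraries where they do the work, as an engineer would, in place of code of your own. Each camera call takes 0.05 s, during which the arm holds its last target. There are 200 camera calls.

## Working session

There is one attempt and no reset: what is moved stays moved. The work goes in short steps, Python scripts to look and compute and a shell command to move; the robot and the scene stay as the last step left them, time stands still between calls to the robot, and variables do not carry over. Pictures are saved under pics/ and viewed, at most 10 in all, crops included, and the job is handed in when it is done.

```bash
mkdir -p pics; ls; cat > h.py <<'E'
import numpy as np, cv2
from station import ctrl
def cam(n):
    c=ctrl.get_calibration(n); K=np.array([[c['fx'],0,c['cx']],[0,c['fy'],c['cy']],[0,0,1.]])
    return K,np.array([c['k1'],0,0,0,0.]),np.array(c['extrinsics'])
def ray(n,uv):
    K,d,E=cam(n); p=cv2.undistortPoints(np.array(uv,float).reshape(-1,1,2),K,d).reshape(-1,2)
    return E[:3,:3].T@(-E[:3,3]), np.c_[p,np.ones(len(p))]@E[:3,:3]
def onplane(n,uv,z):
    o,r=ray(n,uv); return o+r*((z-o[2])/r[:,2])[:,None]
def ondepth(n,uv,D):
    o,r=ray(n,uv); uv=np.array(uv,int).reshape(-1,2); return o+r*D[uv[:,1],uv[:,0]][:,None]
def cloud(n,D):
    v,u=np.mgrid[:D.shape[0],:D.shape[1]]; P=ondepth(n,np.c_[u.ravel(),v.ravel()],D).reshape(*D.shape,3)
    P[D==0]=np.nan; return P
def proj(n,P):
    K,d,E=cam(n); return cv2.projectPoints(np.array(P,float).reshape(-1,3),cv2.Rodrigues(E[:3,:3])[0],E[:3,3],K,d)[0].reshape(-1,2)
E
python3 - <<'E'
from h import *
for n in('top','side'):
    I,D=ctrl.get_image(n); cv2.imwrite(f'pics/{n}0.png',I[...,::-1]); np.save(f'{n}0.npy',D)
    K,d,E=cam(n); print(n,K[0,0],d[0],(-E[:3,:3].T@E[:3,3]).round(3),E[2,:3].round(2))
print(ctrl.get_obs())
E
```

```text
pics
top 395.52386681204473 -0.02247327126020254 [0.442 0.047 0.985] [ 0.11 -0.02 -0.99]
side 388.34189869664067 -0.033114483071833636 [ 0.481 -0.504  0.645] [ 0.11  0.68 -0.72]
{'t': 0.1, 'q': array([-1.27402645e+00,  5.33029248e-02,  1.61415241e+00, -2.34737420e-05,
        1.47596812e+00, -1.18967497e-01]), 'dq': array([ 2.75823314e-04, -2.89707511e-03, -2.55437198e-03, -1.37956637e-03,
       -3.62069386e-04,  4.14202500e-05]), 'effort': array([ 1.55623879e-04, -3.94904959e+01, -3.71361530e+01, -1.06475354e-04,
        3.88557572e-03, -4.63481754e-06]), 'tool_pos': array([ 0.25226528, -0.57122286,  0.23018101]), 'tool_rot': array([-3.07218052e+00, -6.47973521e-01,  2.91716677e-04]), 'contact_force': array([-0.64082363, -0.22800274, -0.21914542]), 'wrist_torque': array([-0.05777229, -0.0506462 , -0.02181666]), 'grip_force': 0.0, 'opening': 0.08532913467004057}
```

View pics/top0.png

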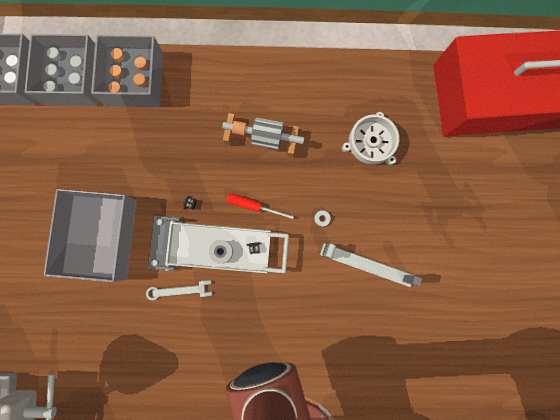

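View pics/side0.png

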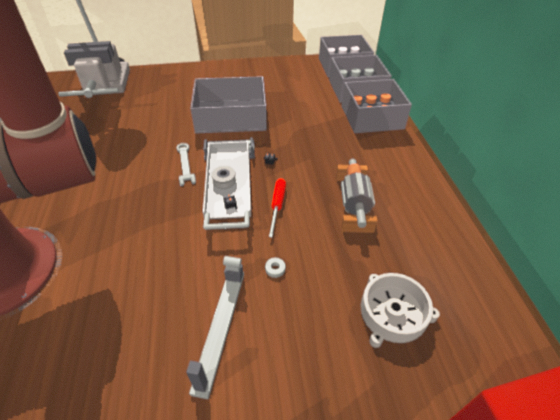

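The top view shows the chute with its hinge on the left (~165,243) and handle on the right (~286,253). The pulley is at (221,251) and the holder at (254,247). The chock's nose is at (328,250) and its post at (415,281).

```bash
python3 - <<'E'
from h import *
I=cv2.imread('pics/top0.png')
D=np.load('top0.npy');P=cloud('top',D);Z=P[...,2]
print('handle corners top',onplane('top',[[288,234],[285,272],[286.5,253]],.045).round(4))
def blob(u0,u1,v0,v1,za,zb,n='top',P=P):
    m=np.zeros(P.shape[:2],bool);m[v0:v1,u0:u1]=1;m&=(P[...,2]>za)&(P[...,2]<zb)
    q=P[m];print((u0,v0),len(q),np.nanmedian(q,0).round(4),np.nanmin(q,0).round(4),np.nanmax(q,0).round(4));return q
print('handle');q=blob(278,294,228,278,.03,.06)
c,s,_=cv2.fitLine(q[:,:2].astype(np.float32),cv2.DIST_L2,0,.01,.01)[:3],0,0;print(c.ravel())
print('pulley');blob(205,236,236,266,.036,.07)
print('post');blob(400,430,265,295,.07,.1)
print('nose');blob(315,345,235,265,.045,.08)
print('bar');q=blob(315,430,235,295,.005,.02);print(cv2.fitLine(q[:,:2].astype(np.float32),cv2.DIST_HUBER,0,.01,.01).ravel())
print('walls');q=blob(172,270,215,280,.038,.05);r=cv2.minAreaRect(q[:,:2].astype(np.float32));print(r)
S=cloud('side',np.load('side0.npy'))
print('side post');blob(180,215,350,400,.07,.1,P=S)
print('side nose');blob(215,250,250,285,.045,.08,P=S)
print('side handle');q=blob(200,255,215,232,.03,.06,P=S)
K=2
a=cv2.resize(I[205:300,140:440],None,fx=2.6,fy=2.6,interpolation=cv2.INTER_CUBIC)
b=cv2.resize(cv2.imread('pics/side0.png')[130:400,170:300],None,fx=2.2,fy=2.2,interpolation=cv2.INTER_CUBIC)
cv2.imwrite('pics/topc.png',a)
E
```

```text
handle corners top [[0.5009 0.0165 0.045 ]
 [0.4113 0.0224 0.045 ]
 [0.4559 0.0195 0.045 ]]
handle
(278, 228) 209 [0.4582 0.0248 0.0437] [0.411  0.0161 0.0355] [0.5036 0.0403 0.0481]
[ 0.9996897  -0.02491068  0.45838714]
pulley
(205, 236) 437 [0.4579 0.176  0.0484] [0.4301 0.1499 0.0422] [0.4842 0.2021 0.0533]
post
(400, 265) 83 [ 0.3961 -0.2727  0.0847] [ 0.3866 -0.2851  0.0703] [ 0.4073 -0.2643  0.089 ]
nose
(315, 235) 88 [ 0.4638 -0.0824  0.0665] [ 0.4477 -0.0934  0.0584] [ 0.4778 -0.0718  0.0713]
bar
(315, 235) 990 [ 0.4278 -0.1847  0.01  ] [ 0.3628 -0.2906  0.005 ] [ 0.501  -0.0597  0.0199]
[ 0.32174796  0.9468253   0.42831284 -0.18373692]
walls
(172, 215) 722 [0.462  0.1713 0.0452] [0.4102 0.0603 0.0381] [0.5356 0.2942 0.05  ]
((0.47265443205833435, 0.17710724472999573), (0.2372003197669983, 0.11925116181373596), 88.17996215820312)
side post
(180, 350) 228 [ 0.3959 -0.2784  0.0843] [ 0.3846 -0.2876  0.07  ] [ 0.4066 -0.2654  0.0876]
side nose
(215, 250) 180 [ 0.461  -0.0871  0.0643] [ 0.4444 -0.0945  0.0455] [ 0.4772 -0.0749  0.0688]
side handle
(200, 215) 305 [0.4494 0.0219 0.0417] [0.4064 0.0136 0.0308] [0.5008 0.0668 0.0459]
```

View pics/topc.png

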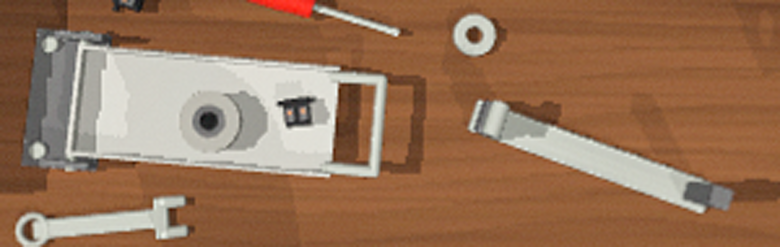

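The crop confirms the handle is at about (0.456, 0.020, 0.040), with the chute axis along (0.065, 0.998). The chock's post is at (0.396, -0.275) and its nose top is about 0.068 m high. I'll move over the handle now.

```bash
python3 -m crank '.02 .059 0 -.0153;.02 .059 0 -.0153;.02 .059 0 -.0153;.02 .059 0 -.0153;.02 .059 0 -.0153' 25 60
python3 -m crank '.02 .059 0 -.0153;.02 .059 0 -.0153;.02 .059 0 -.0153;.02 .059 0 -.0153;.02 .059 0 -.0153'
python3 -m crank '.02 .059 0 -.0153;.02 .059 0 -.0153;.02 .059 0 -.0153;.02 .059 0 -.0153;.02 .059 0 -.0153'
python3 -m crank '.02 .059 0 -.0153;.02 .059 0 -.0153;.02 .059 0 -.0153;.02 .059 0 -.0153;.02 .059 0 -.0153'
python3 -m crank '0 0 -.05 0;0 0 -.05 0;0 0 -.05 0;0 0 -.05 0;0 0 0 0'
python3 - <<'E'
from h import *
from scipy.spatial.transform import Rotation as R
o=ctrl.get_obs();print(R.from_rotvec(o['tool_rot']).as_matrix().round(3),o['opening'],o['tool_pos'])
I,D=ctrl.get_image('side');cv2.imwrite('pics/s1.png',cv2.resize(I[120:260,140:320,::-1],None,fx=4,fy=4))
E
```

```text
t: 0.52
tool_pos: [0.3025, -0.4226, 0.2306]
tool_rot: [-3.107, -0.46, 0.0]
contact_force: [0.7, -0.5, 0.3]
opening: 0.0257
grip_force: 0.0
t: 0.93
tool_pos: [0.3524, -0.2751, 0.2308]
tool_rot: [-3.129, -0.273, 0.001]
contact_force: [0.5, 0.1, -0.0]
opening: 0.0212
grip_force: 0.0
t: 1.35
tool_pos: [0.4024, -0.1276, 0.2309]
tool_rot: [-3.14, -0.085, 0.0]
contact_force: [0.5, -0.1, 0.2]
opening: 0.0217
grip_force: 0.0
t: 1.77
tool_pos: [0.4524, 0.0199, 0.2309]
tool_rot: [3.14, -0.103, -0.0]
contact_force: [0.4, -0.9, 0.7]
opening: 0.0214
grip_force: 0.0
t: 2.18
tool_pos: [0.4482, 0.0189, 0.1252]
tool_rot: [-3.139, 0.101, 0.018]
contact_force: [-0.9, 0.1, -1.6]
opening: 0.0216
grip_force: 0.0
[[ 0.998 -0.065 -0.011]
 [-0.064 -0.998  0.001]
 [-0.011 -0.001 -1.   ]] 0.021637640093597612 [0.44818646 0.01894457 0.12516986]
```

View pics/s1.png

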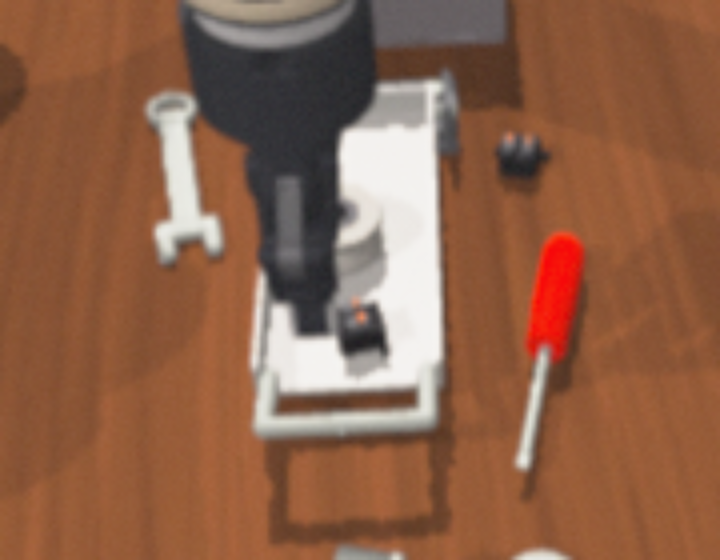

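Side view: the fingers are above and short of the bar (bar centre at 345,428 in the crop), aligned with the chute axis, and nothing is in the way below. I'll check that the arm has settled and descend.

```bash
python3 -m crank '.01 0 0 0;0 0 0 0;0 0 0 0;0 0 0 0;0 0 0 0'; python3 -m crank '0 0 -.03 0;0 0 -.03 0;0 0 -.03 0;0 0 0 0;0 0 0 0'
python3 - <<'E'
from h import *
print(ctrl.get_obs()['tool_pos'])
I,D=ctrl.get_image('side');P=cloud('side',D)
t=ctrl.get_image('top')[0]
m=(abs(P[...,0]-.456)<.05)&(abs(P[...,1]-.02)<.02)&(P[...,2]>.035)&(P[...,2]<.06)
q=P[m];print(len(q))
for a in(.42,.43,.48,.49): 
  r=q[abs(q[:,0]-a)<.006];print(a,len(r),np.median(r,0).round(4) if len(r) else'')
cv2.imwrite('pics/s2.png',np.vstack([cv2.resize(I[150:250,170:290,::-1],None,fx=3,fy=3),cv2.resize(t[205:300,210:330,::-1],None,fx=3,fy=2.9)]))
E
```

```text
t: 2.65
tool_pos: [0.4582, 0.0181, 0.1325]
tool_rot: [3.14, -0.102, 0.003]
contact_force: [0.6, -1.2, -0.9]
opening: 0.0215
grip_force: 0.0
t: 3.07
tool_pos: [0.4569, 0.0183, 0.086]
tool_rot: [-3.14, 0.102, 0.002]
contact_force: [-0.3, -0.1, 0.4]
opening: 0.0214
grip_force: 0.0
[0.45690744 0.01832089 0.08598639]
256
0.42 36 [0.419  0.0231 0.0413]
0.43 28 [0.4304 0.0212 0.042 ]
0.48 30 [0.48   0.0178 0.0423]
0.49 39 [0.492  0.0184 0.0415]
```

View pics/s2.png

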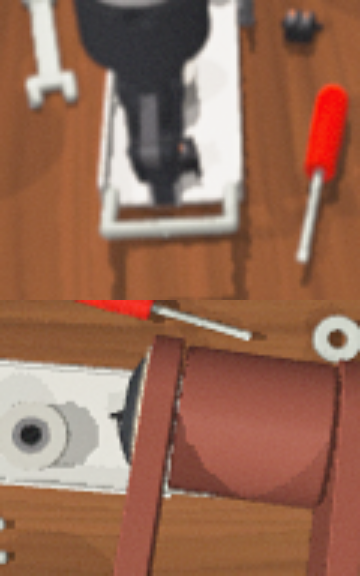

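The fingers are right over the bar: the side view shows it at (170,228) in the crop, and the measured bar centre is y≈0.020. I'll descend and grip.

```bash
python3 -m crank '0 .003 -.025 0;0 0 -.025 0;0 0 -.025 0;0 0 -.015 0;0 0 0 0'; python3 -m crank '0 0 -.02 0;0 0 -.02 0;0 0 0 0;0 0 0 0;0 0 0 0'; python3 -m crank '0 0 0 0;0 0 0 0;0 0 0 0;0 0 0 0;0 0 0 0' 0 60
```

```text
t: 3.58
tool_pos: [0.4568, 0.0198, 0.0406]
tool_rot: [-3.14, 0.102, 0.003]
contact_force: [-0.2, 0.2, -0.6]
opening: 0.021
grip_force: 0.0
t: 4.0
tool_pos: [0.4576, 0.0197, 0.0215]
tool_rot: [-3.14, 0.102, -0.0]
contact_force: [0.6, 0.3, 0.4]
opening: 0.0213
grip_force: 0.0
t: 4.42
tool_pos: [0.458, 0.0223, 0.0219]
tool_rot: [-3.134, 0.104, -0.002]
contact_force: [0.4, 11.4, -0.1]
opening: 0.0076
grip_force: 58.4
```

```bash
cat > tr.py <<'E'
from h import *
H=np.array([.475,.303,.02]); a=np.array([-.065,-.998,0])
def chute(P,th):
    ex=a*np.cos(th)+np.array([0,0,np.sin(th)]); ey=np.cross([0,0,1],a); ez=np.cross(ex,ey)
    Q=P-H; return np.stack([Q@ex,Q@ey,Q@ez],-1)
def track(n='top'):
    o=ctrl.get_obs(); z=o['tool_pos'][2]-.0215+.02
    th=np.arcsin((z)/np.hypot(.28,.02))-np.arctan2(.02,.28)
    Q=chute(cloud(n,ctrl.get_image(n)[1]),th)
    m=(abs(Q[...,1])<.04)&(Q[...,0]>.008)&(Q[...,0]<.17)&(Q[...,2]>.02)&(Q[...,2]<.04)
    q=Q[m]; f=Q[(abs(Q[...,1])<.035)&(Q[...,0]>.04)&(Q[...,0]<.2)&(abs(Q[...,2]-.004)<.01)]
    print('th %.3f'%th,'pulley n',len(q),np.percentile(q,[10,50,90],axis=0)[:,:2].round(3).tolist() if len(q) else '','floor z slope',np.polyfit(f[:,0],f[:,2],1).round(3),'F',o['contact_force'].round(1))
if __name__=='__main__': track()
E
python3 -m crank '0 .005 0 0;0 0 0 0;0 0 0 0;0 0 0 0;0 0 0 0' ; python3 tr.py
python3 -m crank '0 .0007 .0067 0;0 .0007 .0067 0;0 .0007 .0067 0;0 .0007 .0067 0;0 .0007 .0067 0'; python3 tr.py
```

```text
t: 4.83
tool_pos: [0.458, 0.0224, 0.0218]
tool_rot: [-3.139, 0.102, -0.002]
contact_force: [-0.2, 1.5, 2.2]
opening: 0.0076
grip_force: 59.0
th 0.001 pulley n 434 [[0.109, -0.028], [0.128, -0.009], [0.147, 0.01]] floor z slope [-0.001  0.004] F [-0.2  1.5  2.2]
t: 5.3
tool_pos: [0.4579, 0.0237, 0.0362]
tool_rot: [3.139, -0.102, 0.005]
contact_force: [12.1, 0.7, -17.5]
opening: 0.0076
grip_force: 58.1
th 0.053 pulley n 440 [[0.109, -0.029], [0.128, -0.009], [0.147, 0.01]] floor z slope [-0.     0.004] F [ 12.1   0.7 -17.5]
```

```bash

python3 -m crank '0 .0011 .0067 0;0 .0011 .0067 0;0 .0011 .0067 0;0 .0011 .0067 0;0 .0011 .0067 0'; python3 tr.py
python3 -m crank '0 .0015 .0067 0;0 .0015 .0067 0;0 .0015 .0067 0;0 .0015 .0067 0;0 .0015 .0067 0'; python3 tr.py
```

```text
t: 5.77
tool_pos: [0.4582, 0.0262, 0.0528]
tool_rot: [3.139, -0.102, 0.006]
contact_force: [13.3, -0.9, -18.0]
opening: 0.0081
grip_force: 58.1
th 0.112 pulley n 445 [[0.109, -0.029], [0.129, -0.01], [0.147, 0.01]] floor z slope [0.001 0.004] F [ 13.3  -0.9 -18. ]
t: 6.23
tool_pos: [0.4582, 0.0297, 0.0695]
tool_rot: [3.138, -0.102, 0.006]
contact_force: [12.7, -1.8, -17.7]
opening: 0.0073
grip_force: 58.0
th 0.173 pulley n 445 [[0.109, -0.028], [0.128, -0.009], [0.148, 0.01]] floor z slope [-0.001  0.004] F [ 12.7  -1.8 -17.7]
```

```bash
sed -i "s/^    print('th/    global med; med=np.median(q[:,0])\n    print('th/; s/: track()/: track(); import sys; sys.exit(med<.123)/" tr.py
python3 -m crank '0 .001 .004 0;0 .001 .004 0;0 0 0 0;0 0 0 0;0 0 0 0'|head -2 && python3 tr.py &&
python3 -m crank '0 .001 .004 0;0 .001 .004 0;0 0 0 0;0 0 0 0;0 0 0 0'|head -2 && python3 tr.py &&
python3 -m crank '0 .001 .004 0;0 .001 .004 0;0 0 0 0;0 0 0 0;0 0 0 0'|head -2 && python3 tr.py &&
python3 -m crank '0 .0012 .004 0;0 .0012 .004 0;0 0 0 0;0 0 0 0;0 0 0 0'|head -2 && python3 tr.py &&
python3 -m crank '0 .0012 .004 0;0 .0012 .004 0;0 0 0 0;0 0 0 0;0 0 0 0'|head -2 && python3 tr.py &&
python3 -m crank '0 .0014 .004 0;0 .0014 .004 0;0 0 0 0;0 0 0 0;0 0 0 0'|head -2 && python3 tr.py
```

```text
t: 6.7
tool_pos: [0.4583, 0.0308, 0.0738]
th 0.189 pulley n 451 [[0.109, -0.029], [0.129, -0.01], [0.148, 0.01]] floor z slope [-0.002  0.004] F [ 11.6  -0.8 -14.8]False
```

```bash
sed -i "s/sys.exit(med<.123)/sys.exit(int(med<.123))/" tr.py
python3 -m crank '0 .001 .004 0;0 .001 .004 0;0 0 0 0;0 0 0 0;0 0 0 0'|head -2 && python3 tr.py &&
python3 -m crank '0 .001 .004 0;0 .001 .004 0;0 0 0 0;0 0 0 0;0 0 0 0'|head -2 && python3 tr.py &&
python3 -m crank '0 .0012 .004 0;0 .0012 .004 0;0 0 0 0;0 0 0 0;0 0 0 0'|head -2 && python3 tr.py &&
python3 -m crank '0 .0012 .004 0;0 .0012 .004 0;0 0 0 0;0 0 0 0;0 0 0 0'|head -2 && python3 tr.py &&
python3 -m crank '0 .0014 .004 0;0 .0014 .004 0;0 0 0 0;0 0 0 0;0 0 0 0'|head -2 && python3 tr.py
```

```text
t: 7.17
tool_pos: [0.4584, 0.0318, 0.0777]
th 0.204 pulley n 448 [[0.109, -0.028], [0.128, -0.009], [0.148, 0.01]] floor z slope [0.001 0.004] F [ 12.1  -0.7 -15.6]
t: 7.63
tool_pos: [0.4585, 0.0329, 0.0816]
th 0.218 pulley n 450 [[0.109, -0.029], [0.129, -0.009], [0.148, 0.01]] floor z slope [0.    0.004] F [ 12.3  -0.  -16.5]
t: 8.1
tool_pos: [0.4586, 0.0341, 0.0856]
th 0.233 pulley n 447 [[0.109, -0.028], [0.129, -0.009], [0.148, 0.01]] floor z slope [0.    0.004] F [ 13.3   1.  -16.3]
t: 8.57
tool_pos: [0.4587, 0.0353, 0.0898]
th 0.249 pulley n 446 [[0.11, -0.029], [0.129, -0.009], [0.148, 0.01]] floor z slope [-0.001  0.004] F [ 13.1  -0.8 -14.7]
t: 9.03
tool_pos: [0.4588, 0.0367, 0.0938]
th 0.264 pulley n 446 [[0.109, -0.028], [0.128, -0.009], [0.148, 0.009]] floor z slope [0.    0.004] F [ 13.5  -0.4 -14.1]
```

```bash

python3 -m crank '0 .0014 .004 0;0 .0014 .004 0;0 0 0 0;0 0 0 0;0 0 0 0'|head -2 && python3 tr.py &&
python3 -m crank '0 .0014 .004 0;0 .0014 .004 0;0 0 0 0;0 0 0 0;0 0 0 0'|head -2 && python3 tr.py &&
python3 -m crank '0 .0015 .004 0;0 .0015 .004 0;0 0 0 0;0 0 0 0;0 0 0 0'|head -2 && python3 tr.py &&
python3 -m crank '0 .0016 .004 0;0 .0016 .004 0;0 0 0 0;0 0 0 0;0 0 0 0'|head -2 && python3 tr.py &&
python3 -m crank '0 .0017 .004 0;0 .0017 .004 0;0 0 0 0;0 0 0 0;0 0 0 0'|head -2 && python3 tr.py &&
python3 -m crank '0 .0018 .004 0;0 .0018 .004 0;0 0 0 0;0 0 0 0;0 0 0 0'|head -2 && python3 tr.py
```

```text
t: 9.5
tool_pos: [0.4589, 0.038, 0.0978]
th 0.279 pulley n 445 [[0.109, -0.028], [0.129, -0.009], [0.149, 0.01]] floor z slope [-0.     0.004] F [ 14.1  -0.3 -14.5]
t: 9.97
tool_pos: [0.459, 0.0395, 0.1018]
th 0.294 pulley n 443 [[0.109, -0.028], [0.129, -0.009], [0.148, 0.009]] floor z slope [0.002 0.004] F [ 13.9  -1.5 -15.3]
t: 10.43
tool_pos: [0.4591, 0.041, 0.1057]
th 0.309 pulley n 442 [[0.109, -0.028], [0.129, -0.009], [0.149, 0.01]] floor z slope [0.003 0.004] F [ 14.5  -0.6 -15.2]
t: 10.9
tool_pos: [0.4592, 0.0425, 0.1097]
th 0.324 pulley n 438 [[0.109, -0.028], [0.129, -0.009], [0.148, 0.009]] floor z slope [0.006 0.003] F [ 16.3  -0.7 -15.8]
t: 11.37
tool_pos: [0.4594, 0.0442, 0.1137]
th 0.340 pulley n 437 [[0.109, -0.028], [0.129, -0.009], [0.149, 0.01]] floor z slope [0.007 0.003] F [ 15.2  -0.1 -16.4]
t: 11.83
tool_pos: [0.4595, 0.0459, 0.1176]
th 0.355 pulley n 437 [[0.11, -0.028], [0.129, -0.01], [0.149, 0.009]] floor z slope [0.01  0.003] F [ 16.5  -0.2 -16.8]
```

```bash

python3 -m crank '0 .0018 .004 0;0 .0018 .004 0;0 0 0 0;0 0 0 0;0 0 0 0'|head -2 && python3 tr.py &&
python3 -m crank '0 .0019 .004 0;0 .0019 .004 0;0 0 0 0;0 0 0 0;0 0 0 0'|head -2 && python3 tr.py &&
python3 -m crank '0 .002 .004 0;0 .002 .004 0;0 0 0 0;0 0 0 0;0 0 0 0'|head -2 && python3 tr.py &&
python3 -m crank '0 .002 .004 0;0 .002 .004 0;0 0 0 0;0 0 0 0;0 0 0 0'|head -2 && python3 tr.py &&
python3 -m crank '0 .0021 .004 0;0 .0021 .004 0;0 0 0 0;0 0 0 0;0 0 0 0'|head -2 && python3 tr.py
```

```text
t: 12.3
tool_pos: [0.4595, 0.0477, 0.1218]
th 0.372 pulley n 437 [[0.11, -0.028], [0.129, -0.01], [0.149, 0.01]] floor z slope [0.007 0.003] F [ 16.4  -1.6 -16. ]
t: 12.77
tool_pos: [0.4597, 0.0496, 0.1259]
th 0.388 pulley n 437 [[0.109, -0.028], [0.129, -0.009], [0.149, 0.01]] floor z slope [0.012 0.003] F [ 15.4  -1.  -15.2]
t: 13.23
tool_pos: [0.4598, 0.0516, 0.1299]
th 0.404 pulley n 431 [[0.102, -0.028], [0.122, -0.009], [0.141, 0.01]] floor z slope [0.008 0.003] F [ 17.1  -1.7 -15.1]
```

It's sliding. I'll hold still and watch.

```bash

python3 -m crank '0 0 0 0;0 0 0 0;0 0 0 0;0 0 0 0;0 0 0 0'|head -2 ; python3 tr.py 
python3 -m crank '0 0 0 0;0 0 0 0;0 0 0 0;0 0 0 0;0 0 0 0'|head -2 ; python3 tr.py
```

```text
t: 13.7
tool_pos: [0.4598, 0.0515, 0.1299]
th 0.404 pulley n 413 [[0.065, -0.028], [0.085, -0.009], [0.105, 0.01]] floor z slope [-0.017  0.006] F [ 17.2  -0.7 -16.3]
t: 14.17
tool_pos: [0.4598, 0.0515, 0.1299]
th 0.404 pulley n 384 [[0.015, -0.028], [0.035, -0.009], [0.054, 0.01]] floor z slope [-0.028  0.006] F [ 16.6  -0.7 -16.4]
```

```bash

python3 -m crank '.003 0 -.001 0;.003 0 -.001 0;0 0 0 0;0 0 0 0;0 0 0 0' ; python3 tr.py
python3 -m crank '0 0 0 0;0 0 0 0;0 0 0 0;0 0 0 0;0 0 0 0' 25; python3 tr.py
```

```text
t: 14.63
tool_pos: [0.4598, 0.0516, 0.1298]
tool_rot: [3.138, -0.102, -0.002]
contact_force: [0.1, -5.8, -3.7]
opening: 0.0076
grip_force: 59.7
th 0.403 pulley n 382 [[0.016, -0.028], [0.035, -0.009], [0.054, 0.01]] floor z slope [-0.029  0.006] F [ 0.1 -5.8 -3.7]
t: 15.1
tool_pos: [0.4606, 0.0527, 0.1309]
tool_rot: [-3.139, 0.102, -0.001]
contact_force: [0.1, -0.0, -0.9]
opening: 0.0218
grip_force: 0.0
th 0.408 pulley n 379 [[0.016, -0.028], [0.036, -0.009], [0.054, 0.011]] floor z slope [-0.037  0.007] F [ 0.1 -0.  -0.9]
```

The pulley is at the lip and the chute is holding at about 0.405 rad. I'll retreat upward and look again.

```bash

python3 -m crank '0 0 .04 0;0 0 .04 0;0 0 .04 0;0 0 .04 0;0 0 .04 0' |head -2
python3 -m crank '-.02 -.07 0 0;-.02 -.07 0 0;-.02 -.07 0 0;-.02 -.07 0 0;-.02 -.07 0 0' |head -2
python3 - <<'E'
from h import *; from tr import chute
print(ctrl.get_obs()['q'].round(3))
for n in('top','side'):
    I,D=ctrl.get_image(n);P=cloud(n,D);g=I.astype(int).max(2)
    for th in(.405,):
        Q=chute(P,th)
        f=(abs(Q[...,1])<.04)&(Q[...,0]>.08)&(Q[...,0]<.235)&(abs(Q[...,2]-.004)<.012)
        s=np.polyfit(Q[f][:,0],Q[f][:,2],1);print(n,'floor',s.round(4),'th~',th+s[0])
        h=(abs(Q[...,1])<.04)&(Q[...,0]>.15)&(Q[...,0]<.235)&(abs(Q[...,2]-.012)<.014)&(g<70)
        print(' holder',h.sum(),np.nanmedian(Q[h],0).round(3))
        p=(abs(Q[...,1])<.04)&(Q[...,0]>.008)&(Q[...,0]<.1)&(Q[...,2]>.022)&(Q[...,2]<.04);print(' pulley',np.nanmedian(Q[p],0).round(3))
        b=(abs(Q[...,1])<.04)&(abs(Q[...,0]-.28)<.02)&(abs(Q[...,2]-.02)<.02);print(' handle',b.sum(),np.nanmedian(Q[b],0).round(3))
    m=(abs(P[...,0]-.396)<.03)&(abs(P[...,1]+.275)<.03)&(P[...,2]>.07)&(P[...,2]<.1);print(' post',m.sum(),np.median(P[m],0).round(4),np.min(P[m],0).round(4),np.max(P[m],0).round(4))
    m=(abs(P[...,0]-.462)<.03)&(abs(P[...,1]+.081)<.03)&(P[...,2]>.045)&(P[...,2]<.1);print(' nose',m.sum(),np.median(P[m],0).round(4),np.percentile(P[m],[3,97],axis=0).round(4))
    cv2.imwrite(f'pics/{n}3.png',I[...,::-1])
E
```

```text
t: 15.57
tool_pos: [0.4603, 0.0526, 0.2316]
t: 15.98
tool_pos: [0.4098, -0.1238, 0.2309]
[-0.468 -0.451  2.048  0.     1.544  1.167]
top floor [-0.0059  0.0035] th~ 0.39907321794074313
 holder 84 [0.215 0.01  0.017]
 pulley [ 0.035 -0.009  0.028]
 handle 199 [0.283 0.002 0.021]
  return _methods._mean(a, axis=axis, dtype=dtype,
  ret = um.true_divide(
Traceback (most recent call last):
ValueError: zero-size array to reduction operation minimum which has no identity
```

Holder and pulley are fine and the tilt is about 0.40. I'll turn and move over the post.

```bash

python3 -m crank '-.0018 -.0202 0 .0555;-.0018 -.0202 0 .0555;-.0018 -.0202 0 .0555;-.0018 -.0202 0 .0555;-.0018 -.0202 0 .0555' 65 |head -2
python3 -m crank '-.0018 -.0202 0 .0555;-.0018 -.0202 0 .0555;-.0018 -.0202 0 .0555;-.0018 -.0202 0 .0555;-.0018 -.0202 0 .0555' |head -2
python3 -m crank '-.0018 -.0202 0 .0555;-.0018 -.0202 0 .0555;-.0018 -.0202 0 .0555;-.0018 -.0202 0 .0555;-.0018 -.0202 0 .0555' |head -2
python3 -m crank '0 0 -.05 0;0 0 -.05 0;0 0 -.05 0;0 0 -.01 0;0 0 0 0' 
python3 - <<'E'
from h import *
from scipy.spatial.transform import Rotation as R
o=ctrl.get_obs();print(R.from_rotvec(o['tool_rot']).as_matrix()[:,1].round(3))
I,D=ctrl.get_image('side');P=cloud('side',D)
m=(abs(P[...,0]-.396)<.025)&(abs(P[...,1]+.275)<.025)&(P[...,2]>.02)&(P[...,2]<.09);print(' post',m.sum(),np.median(P[m],0).round(4),np.percentile(P[m],[3,97],axis=0).round(4))
cv2.imwrite('pics/side3.png',I[...,::-1])
E
```

```text
t: 16.45
tool_pos: [0.406, -0.1734, 0.2307]
t: 16.87
tool_pos: [0.4016, -0.2238, 0.2306]
t: 17.28
tool_pos: [0.3971, -0.2743, 0.2306]
t: 17.7
tool_pos: [0.3959, -0.2728, 0.1483]
tool_rot: [-2.55, -1.826, 0.001]
contact_force: [-0.9, -0.0, 0.9]
opening: 0.0554
grip_force: 0.0
[ 0.947 -0.322 -0.004]
 post 454 [ 0.3974 -0.2822  0.0713] [[ 0.3858 -0.2872  0.0239]
 [ 0.4063 -0.2685  0.086 ]]
```

View pics/side3.png

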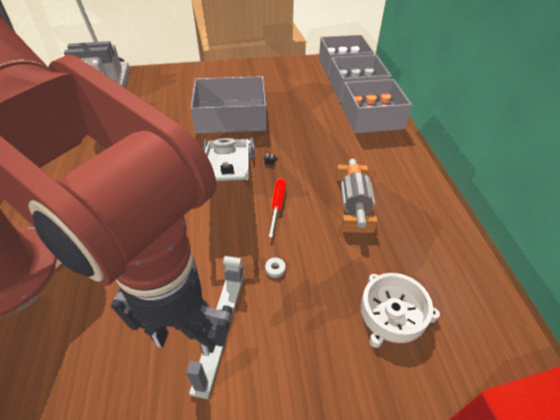

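The side view shows the gripper above the post (post at about 197,375), straddling it, with the holder and pulley on the tilted chute at (227,168) and (223,147). I'll descend and grip.

```bash

python3 -m crank '0 -.006 -.05 0;0 0 -.05 0;0 0 -.05 0;0 0 -.05 0;0 0 -.019 0' 
python3 -m crank '0 0 0 0;0 0 0 0;0 0 0 0;0 0 0 0;0 0 0 0'
python3 -m crank '0 0 0 0;0 0 0 0;0 0 0 0;0 0 0 0;0 0 0 0' 0 60
python3 -m crank '0 0 0 0;0 0 0 0;0 0 0 0;0 0 0 0;0 0 0 0'
```

```text
t: 18.17
tool_pos: [0.3966, -0.2766, 0.0399]
tool_rot: [-2.553, -1.828, 0.0]
contact_force: [-0.2, 0.9, -0.6]
opening: 0.0553
grip_force: 0.0
t: 18.58
tool_pos: [0.398, -0.278, 0.0429]
tool_rot: [2.552, 1.827, 0.001]
contact_force: [0.1, -0.8, 1.4]
opening: 0.0556
grip_force: 0.0
t: 19.0
tool_pos: [0.397, -0.2771, 0.0413]
tool_rot: [-2.554, -1.829, 0.0]
contact_force: [-1.0, 1.4, 3.3]
opening: 0.0172
grip_force: 58.7
t: 19.42
tool_pos: [0.397, -0.2772, 0.0413]
tool_rot: [-2.554, -1.829, 0.0]
contact_force: [-1.3, 0.9, 4.8]
opening: 0.0176
grip_force: 59.1
```

```bash

python3 -m crank '.0055 .0237 0 .0084;.0055 .0237 0 .0084;.0055 .0237 0 .0084;.0055 .0237 0 .0084;.0055 .0237 0 .0084' | egrep 'pos|contact'
python3 -m crank '.0055 .0237 0 .0084;.0055 .0237 0 .0084;.0055 .0237 0 .0084;.0055 .0237 0 .0084;.0055 .0237 0 .0084' | egrep 'pos|contact'
python3 -m crank '.0055 .0237 0 .0084;.0055 .0237 0 .0084;.0055 .0237 0 .0084;.0055 .0237 0 .0084;.0055 .0237 0 .0084' | egrep 'pos|contact'
python3 - <<'E'
from h import *; from tr import chute
I,D=ctrl.get_image('top');P=cloud('top',D)
cv2.imwrite('pics/t4.png',np.vstack([cv2.resize(I[190:310,130:430,::-1],None,fx=1.8,fy=1.8),cv2.resize(ctrl.get_image('side')[0][100:330,60:360,::-1],None,fx=1.6,fy=1.6)[:, :480].copy() if 0 else cv2.resize(ctrl.get_image('side')[0][120:320,60:360,::-1],(540,360))]))
E
```

```text
tool_pos: [0.4112, -0.217, 0.0414]
contact_force: [0.2, -5.2, 1.9]
tool_pos: [0.4248, -0.1576, 0.0414]
contact_force: [-0.4, -5.0, 2.3]
tool_pos: [0.4383, -0.0984, 0.0414]
contact_force: [-0.2, -5.2, 3.3]
```

View pics/t4.png

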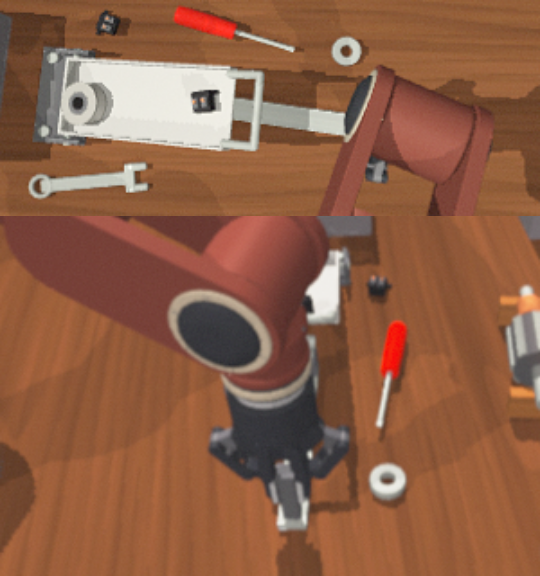

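The top crop shows the chock's bar passing centrally under the handle. The pulley is at the lip (80,102) and the holder in place (205,100). I'll continue to just short of contact.

```bash

python3 -m crank '.0055 .0237 0 .0084;.0055 .0237 0 .0084;.0055 .0237 0 .0084;.0055 .0237 0 .0084;.0055 .0237 0 .0084' | egrep 'pos|contact|rot'
python3 -m crank '0 .003 0 0;0 .003 0 0;0 .003 0 0;0 .003 0 0;0 .003 0 0' | egrep 'pos|contact'
python3 -m crank '0 .002 0 0;0 .002 0 0;0 .002 0 0;0 .002 0 0;0 0 0 0' | egrep 'pos|contact'
```

```text
tool_pos: [0.4519, -0.0403, 0.0414]
tool_rot: [2.289, 2.15, -0.002]
contact_force: [-0.3, -6.5, 4.2]
tool_pos: [0.4519, -0.0336, 0.0413]
contact_force: [-0.5, -6.2, 3.8]
tool_pos: [0.452, -0.0295, 0.0413]
contact_force: [0.6, -4.0, 4.4]
```

```bash
cat > g.py <<'E'
from station import ctrl; import sys
o=ctrl.get_obs(); print('%.2f'%o['t'],o['tool_pos'].round(4),o['contact_force'].round(1),o['wrist_torque'].round(2)); sys.exit(int(o['contact_force'][1]<-8.5))
E
c() { python3 g.py; }
python3 -m crank '0 .0006 0 0;0 .0006 0 0;0 .0006 0 0;0 .0006 0 0;0 .0006 0 0' >/dev/null; c &&
python3 -m crank '0 .0006 0 0;0 .0006 0 0;0 .0006 0 0;0 .0006 0 0;0 .0006 0 0' >/dev/null&& c &&
python3 -m crank '0 .0006 0 0;0 .0006 0 0;0 .0006 0 0;0 .0006 0 0;0 .0006 0 0' >/dev/null&& c &&
python3 -m crank '0 .0006 0 0;0 .0006 0 0;0 .0006 0 0;0 .0006 0 0;0 .0006 0 0' >/dev/null&& c &&
python3 -m crank '0 .0006 0 0;0 .0006 0 0;0 .0006 0 0;0 .0006 0 0;0 .0006 0 0' >/dev/null&& c &&
python3 -m crank '0 .0006 0 0;0 .0006 0 0;0 .0006 0 0;0 .0006 0 0;0 .0006 0 0' >/dev/null&& c &&
python3 -m crank '0 .0006 0 0;0 .0006 0 0;0 .0006 0 0;0 .0006 0 0;0 .0006 0 0' >/dev/null&& c
```

```text
22.43 [ 0.452  -0.0282  0.0413] [-0.3 -6.5  4.2] [-0.83 -0.15 -0.05]
22.85 [ 0.4519 -0.0267  0.0413] [ 0.3 -5.5  3.9] [-0.83 -0.14 -0.08]
23.27 [ 0.452  -0.0252  0.0414] [ 0.2 -6.3  4.5] [-0.78 -0.16 -0.13]
23.68 [ 0.452  -0.0237  0.0413] [ 0.  -5.3  3.9] [-0.81 -0.14 -0.14]
24.10 [ 0.452  -0.0222  0.0414] [-0.1 -5.5  4.2] [-0.86 -0.17 -0.12]
24.52 [ 0.452  -0.0207  0.0414] [-0.4 -5.7  4. ] [-0.81 -0.1  -0.14]
24.93 [ 0.4519 -0.0192  0.0413] [-0.4 -6.3  4.2] [-0.81 -0.21 -0.12]
```

```bash
c() { python3 g.py; }
python3 -m crank '0 .0005 0 0;0 .0005 0 0;0 .0005 0 0;0 .0005 0 0;0 .0005 0 0' >/dev/null; c &&
python3 -m crank '0 .0005 0 0;0 .0005 0 0;0 .0005 0 0;0 .0005 0 0;0 .0005 0 0' >/dev/null&& c &&
python3 -m crank '0 .0005 0 0;0 .0005 0 0;0 .0005 0 0;0 .0005 0 0;0 .0005 0 0' >/dev/null&& c &&
python3 -m crank '0 .0005 0 0;0 .0005 0 0;0 .0005 0 0;0 .0005 0 0;0 .0005 0 0' >/dev/null&& c &&
python3 -m crank '0 .0005 0 0;0 .0005 0 0;0 .0005 0 0;0 .0005 0 0;0 .0005 0 0' >/dev/null&& c &&
python3 -m crank '0 .0005 0 0;0 .0005 0 0;0 .0005 0 0;0 .0005 0 0;0 .0005 0 0' >/dev/null&& c &&
python3 -m crank '0 .0005 0 0;0 .0005 0 0;0 .0005 0 0;0 .0005 0 0;0 .0005 0 0' >/dev/null&& c &&
python3 -m crank '0 .0005 0 0;0 .0005 0 0;0 .0005 0 0;0 .0005 0 0;0 .0005 0 0' >/dev/null&& c
```

```text
25.35 [ 0.452  -0.0188  0.0414] [  0.4 -10.8   3.5] [-1.28 -0.08 -0.15]
```

Contact: Fy stepped by about 5 N. I'll give it one small extra nudge and hold.

```bash
python3 -m crank '0 .0003 0 0;0 0 0 0;0 0 0 0;0 0 0 0;0 0 0 0' >/dev/null; python3 g.py
python3 - <<'E'
from h import *; from tr import chute
Q=chute(cloud('top',ctrl.get_image('top')[1]),.405)
f=(abs(Q[...,1])<.04)&(Q[...,0]>.08)&(Q[...,0]<.235)&(abs(Q[...,2]-.004)<.012)
s=np.polyfit(Q[f][:,0],Q[f][:,2],1);print('th~',.405+s[0])
E
```

```text
25.77 [ 0.4519 -0.0188  0.0413] [  0.4 -10.6   4.4] [-1.27 -0.12 -0.07]
th~ 0.39986454094746204
```

```bash
python3 -m crank '0 .0004 0 0;0 .0004 0 0;0 0 0 0;0 0 0 0;0 0 0 0' >/dev/null; python3 g.py
python3 -m crank '0 0 0 0;0 0 0 0;0 0 0 0;0 0 0 0;0 0 0 0' 50; python3 g.py
```

```text
26.23 [ 0.452  -0.0187  0.0414] [  0.2 -12.2   3.6] [-1.47 -0.06 -0.19]
t: 26.65
tool_pos: [0.4513, -0.0159, 0.0405]
tool_rot: [-2.29, -2.148, 0.001]
contact_force: [-0.3, -0.6, -0.2]
opening: 0.0427
grip_force: 0.0
26.65 [ 0.4513 -0.0159  0.0405] [-0.3 -0.6 -0.2] [ 0.01 -0.02  0.03]
```

```bash
python3 -m crank '0 -.003 .02 0;0 -.003 .03 0;0 0 .05 0;0 0 .05 0;0 0 .05 0' |egrep 'pos|contact'
python3 -m crank '0 0 .04 0;-.02 -.07 .02 0;-.02 -.07 0 0;-.02 -.07 0 0;-.02 -.07 0 0' |egrep 'pos|contact'
python3 -m crank '-.02 -.07 0 0;-.02 -.07 0 0;-.02 -.07 0 0;0 0 0 0;0 0 0 0' |egrep 'pos|contact'
python3 - <<'E'
from h import *; from tr import chute
I,D=ctrl.get_image('top');P=cloud('top',D);Q=chute(P,.405)
f=(abs(Q[...,1])<.04)&(Q[...,0]>.08)&(Q[...,0]<.235)&(abs(Q[...,2]-.004)<.012)
s=np.polyfit(Q[f][:,0],Q[f][:,2],1);print('th~',.405+s[0])
S,DS=ctrl.get_image('side');PS=cloud('side',DS)
for p in(P,PS):
    m=(abs(p[...,0]-.452)<.03)&(abs(p[...,1]+.0187)<.03)&(p[...,2]>.07)&(p[...,2]<.1);print('post',m.sum(),np.median(p[m],0).round(4) if m.any() else '')
cv2.imwrite('pics/end.png',np.vstack([cv2.resize(I[190:310,130:430,::-1],(540,216)),cv2.resize(S[120:320,100:400,::-1],(540,360))]))
E
```

```text
tool_pos: [0.4516, -0.0192, 0.1426]
contact_force: [0.3, -0.2, -0.1]
tool_pos: [0.4117, -0.1605, 0.1725]
contact_force: [1.2, -0.5, -0.2]
tool_pos: [0.3814, -0.2655, 0.1718]
contact_force: [0.0, 0.3, 0.1]
th~ 0.4009312856052225
post 65 [ 0.4535 -0.0189  0.0849]
post 116 [ 0.4501 -0.0246  0.0832]
```

View pics/end.png

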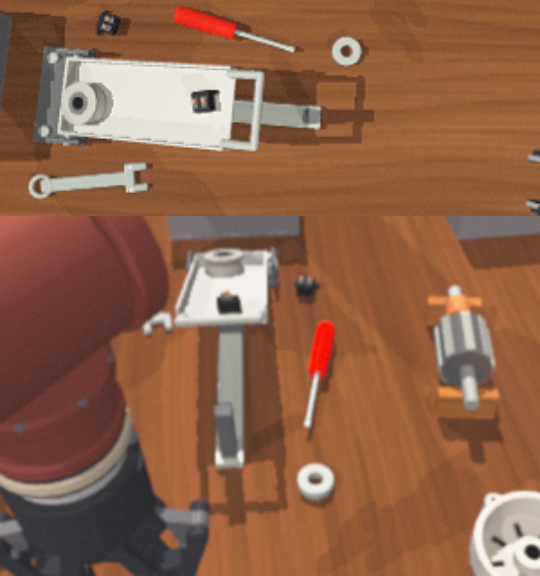

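```bash
python3 - <<'E'
from h import *
def f(p,c):
    m=(abs(p[...,0]-c[0])<.03)&(abs(p[...,1]-c[1])<.03)&(p[...,2]>.081)&(p[...,2]<.095)
    q=p[m][:,:2].astype(np.float32);print(m.sum(),np.array(cv2.minAreaRect(q)[0]).round(4),cv2.minAreaRect(q)[1],q.mean(0).round(4))
for n in('top','side'):
    f(cloud(n,np.load(n+'0.npy')),(.397,-.277)); f(cloud(n,ctrl.get_image(n)[1]),(.452,-.0187))
E
```

```text
65 [ 0.3964 -0.2753] (0.01837390474975109, 0.01722395047545433) [ 0.3966 -0.2749]
62 [ 0.4525 -0.0191] (0.01583724468946457, 0.01848856918513775) [ 0.4526 -0.0184]
176 [ 0.3958 -0.2765] (0.018399905413389206, 0.017743529751896858) [ 0.3958 -0.2769]
81 [ 0.4505 -0.02  ] (0.01991260051727295, 0.017225366085767746) [ 0.4504 -0.0202]
```

The chock may have been held slightly tilted by the gripper. To be sure it bears freely, I'll check it with a gentle low push on the back of the post, fingers shut.

```bash

python3 -m crank '.014 .041 0 0;.014 .041 0 0;.014 .041 0 0;.014 .041 0 0;.014 .041 0 0' 0 20|egrep 'pos|opening'
python3 -m crank '.014 .041 0 0;.014 .041 0 0;.014 .041 0 0;.014 .041 0 0;.014 .041 0 0' |egrep 'pos|contact'
python3 -m crank '0 0 -.06 0;0 0 -.06 0;0 0 -.06 0;0 0 -.06 0;0 0 -.03 0' |egrep 'pos|contact'
python3 -m crank '0 0 0 0;0 0 0 0;0 0 0 0;0 0 0 0;0 0 0 0' |egrep 'pos|contact'
```

```text
tool_pos: [0.4173, -0.1595, 0.1711]
opening: -0.0004
tool_pos: [0.452, -0.0567, 0.1712]
contact_force: [0.4, 0.1, -0.3]
tool_pos: [0.4493, -0.0569, 0.0324]
contact_force: [-0.4, 0.4, -0.1]
tool_pos: [0.4534, -0.0595, 0.038]
contact_force: [-0.2, 0.4, -0.2]
```

```bash
sed -i 's/<-8.5/<-1.8/' g.py; c() { python3 g.py; }
python3 -m crank '0 .008 0 0;0 .006 0 0;0 .006 0 0;0 .002 0 0;0 0 0 0' >/dev/null; c &&
python3 -m crank '0 .0008 0 0;0 .0008 0 0;0 .0008 0 0;0 .0008 0 0;0 .0008 0 0' >/dev/null; c &&
python3 -m crank '0 .0006 0 0;0 .0006 0 0;0 .0006 0 0;0 .0006 0 0;0 0 0 0' >/dev/null; c &&
python3 -m crank '0 .0006 0 0;0 .0006 0 0;0 .0006 0 0;0 .0006 0 0;0 0 0 0' >/dev/null&& c &&
python3 -m crank '0 .0006 0 0;0 .0006 0 0;0 .0006 0 0;0 .0006 0 0;0 0 0 0' >/dev/null&& c &&
python3 -m crank '0 .0006 0 0;0 .0006 0 0;0 .0006 0 0;0 .0006 0 0;0 0 0 0' >/dev/null&& c &&
python3 -m crank '0 .0006 0 0;0 .0006 0 0;0 .0006 0 0;0 .0006 0 0;0 0 0 0' >/dev/null&& c
```

```text
30.18 [ 0.4519 -0.0479  0.0361] [ 0.2 -0.   0.1] [-0.   -0.03 -0.04]
30.60 [ 0.452  -0.0463  0.036 ] [ 0.1  0.6 -0.3] [0.01 0.   0.02]
31.02 [ 0.4519 -0.045   0.0361] [-0.6  0.6  0.4] [-0.01  0.02  0.04]
31.43 [ 0.4519 -0.0438  0.0361] [-0.6  0.2  0.2] [ 0.03  0.02 -0.04]
31.85 [ 0.4519 -0.0426  0.0361] [ 0.2  0.9 -0.4] [ 0.03 -0.04  0.04]
32.27 [ 0.452  -0.0414  0.0361] [-0.4 -0.8  0.5] [ 0.01 -0.01 -0.04]
32.68 [ 0.452  -0.0414  0.0362] [-1.1 -6.6 -1.1] [-0.8   0.06  0.05]
```

It holds dead at 6.6 N. I'll nudge slightly more, then back straight off.

```bash
python3 -m crank '0 .0004 0 0;0 .0004 0 0;0 0 0 0;0 0 0 0;0 0 0 0' >/dev/null; python3 g.py
python3 -m crank '0 .0004 0 0;0 0 0 0;0 0 0 0;0 0 0 0;0 0 0 0' >/dev/null; python3 g.py
```

```text
33.10 [ 0.452  -0.0414  0.0363] [-1.1 -7.4 -0.3] [-0.96  0.12  0.09]
33.52 [ 0.4521 -0.0413  0.0363] [-0.8 -7.1 -0.9] [-1.11  0.15  0.04]
```

```bash
python3 -m crank '0 .0004 0 0;0 .0004 0 0;0 0 0 0;0 0 0 0;0 0 0 0' >/dev/null; python3 g.py
python3 -m crank '0 -.002 0 0;0 -.002 0 0;0 -.004 0 0;0 -.02 0 0;0 -.02 0 0' >/dev/null; python3 g.py
python3 -m crank '0 -.03 .03 0;0 -.03 .05 0;0 -.03 .05 0;0 0 .05 0;0 0 0 0' >/dev/null; python3 g.py
python3 - <<'E'
from h import *; from tr import chute
p=cloud('top',ctrl.get_image('top')[1]); Q=chute(p,.405)
f=(abs(Q[...,1])<.04)&(Q[...,0]>.08)&(Q[...,0]<.235)&(abs(Q[...,2]-.004)<.012)
print('th~',.405+np.polyfit(Q[f][:,0],Q[f][:,2],1)[0])
m=(abs(p[...,0]-.452)<.03)&(abs(p[...,1]+.0187)<.03)&(p[...,2]>.081)&(p[...,2]<.095);print(m.sum(),np.mean(p[m],0).round(4))
print(ctrl.finish_job())
E
```

```text
33.93 [ 0.4522 -0.0413  0.0364] [ -1.2 -10.1  -0.6] [-1.33  0.13  0.03]
34.35 [ 0.4519 -0.0636  0.036 ] [-0.1  0.5  0.2] [ 0.02  0.05 -0.04]
34.77 [ 0.4553 -0.1111  0.1321] [0.6 0.3 0.3] [ 0.05 -0.01  0.03]
th~ 0.40001157446039803
64 [ 0.4527 -0.0182  0.0851]
the job is handed in; nothing more can be done
None
```

I've handed the job in, but no verdict came back. The chute stands at about 0.40 rad with the pulley at the lip and the brush holder still in place. The chock's nose is under the chute: it didn't budge under a 10 N push from behind, so it appears to be bearing, though I couldn't read the contact force directly. The arm is clear.

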